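# Slide the display cake across from the turntable to its pedestal

### The job

Get the finished display cake onto its mint-green pedestal: set the green bottle aside, upright, and push the pedestal right up against the turntable; then slide the cake across by its gold board so that it ends centred and level on the pedestal alone, with its red roses facing straight away from you towards the shop. Do not touch the icing or let the cake tip, keep the bottle standing, and leave the other things on the worktop where they are.

Things in the scene. Friction and masses are not known exactly. Their poses are not given: they have to be found in the camera images.
- turntable: grey cake turntable, does not move from its place. Origin on the worktop at its turning axis. Round flat plate of 151 mm radius, its top 122 mm above the worktop, its rim 18 mm thick (z 104 to 122 mm); the foot below has 104 mm radius up to z 96 mm
- turntable_plate (a joint): angle of the turntable's plate about the upward axis, rad; turns easily (0.05 N m) and carries the cake round, for instance when dragged by fingertips pressed lightly on its top near the rim
- cake: round iced display cake fixed on a square gold board, 0.45 kg. Origin under the centre of the board, which rests on the plate near its middle. Board 130 x 130 mm, 12 mm thick; icing centred, 108 mm in diameter over its piping; top of all 86 mm above the underside. x axis points out of the front, where three red roses sit on the top edge and more fall down the side; z up
- icing: the icing of the cake, fixed on the board: origin at the centre of the board's upper side; 108 mm in diameter, 74 mm tall with its roses. Not to be touched
- stand: mint-green cake pedestal, loose, 0.95 kg, origin under its centre on the worktop. Round about z: flat top of 68 mm radius at z 119 mm (3 mm below the turntable's top; rim z 108 to 119 mm), waist of 36 mm radius at z 78 mm, bell-shaped foot of 90 mm radius up to z 8 mm and 76 mm radius at z 46 mm. The foot fits under the turntable's plate
- green_bottle: green squeeze bottle with a green spout, stands in the gap between turntable and pedestal. Origin under its centre; round body of 55 mm diameter up to z 135 mm, white neck of 30 mm diameter to z 154 mm, spout of 20 mm to z 186 mm; 0.17 kg
- back_edge (a point): a fixed point on the worktop at its back edge, towards the shop; its x axis points straight away from the robot (world x). It only serves to measure which way the front of the cake faces
- orange_bottle: orange squeeze bottle with orange spout, 55 mm diameter, 200 mm tall, origin under its centre: a bystander
- magenta_tub: magenta tub with blue lid, 107 mm diameter, 70 mm tall, origin under its centre: a bystander
- sprinkle_jar: white sprinkle jar, 72 mm diameter, 109 mm tall, origin under its centre: a bystander
- red_pot: small red paste pot with white lid, 45 mm diameter, 39 mm tall, origin under its centre: a bystander
- yellow_pot: small yellow paste pot with white lid, 45 mm diameter, 39 mm tall, origin under its centre: a bystander
- scraper: bench scraper lying flat, 100 x 145 x 25 mm, origin under its centre: a bystander

How it is judged:
By the outcome, as a careful person would: the job done as asked, in the order asked, and still so for the second after the job is handed in, with the robot touching nothing.
It also fails if it takes over 64 s, if anything falls off the work surface, if the arm or the gripper's body presses on something with over 40 N, if the wrist force passes 120 N, or if a joint passes its speed limit or range.

### The arm

A 6-joint arm with a two-finger parallel gripper is mounted at the origin on a cart in front of the work surface, level with it; the furniture and walls round the work are solid. World frame = base frame: x ahead of the robot, y to its left, z up, the work surface at z = 0. Lengths are in mm, angles in rad, forces in N, time in s.
With the tool pointing down it reaches from about 375 to 975 mm from the base axis. Payload 3.8 kg.
Tool frame: the origin (TCP) lies on the centre line of the jaws, within the pads' length; the fingertips stand 11 mm ahead of it and the grasp point (between the pads) lies 8 mm behind it; z points along the fingers, y is the line along which they close (so a half turn about z gives the same grasp; the last joint's range is limited). The gripper opens to 85 mm and grips with 20 to 120 N. Pads are 22 mm wide; open, the fingers measure 114 mm over their backs; the gripper's body (76 mm by 85 mm) begins 54 mm behind the grasp point. The pads swing forward as they close: fully open they stand 13 mm farther back than shut.
Start: joints at [-1.38, 0.264, 1.604, -0, 1.274, -0.037], TCP at [152.433, -657.558, 212.38] pointing down, gripper open.
Joint ranges: [-2.63, 2.63], [-0.94, 2.18], [0.31, 2.57], [-1.31, 4.45], [0, 2.66], [-2.55, 2.55]. Speed limits (rad/s): [2.57, 2.57, 3.14, 3.14, 3.14, 3.14].

### API

Orientations are given as [roll, pitch, yaw] about the fixed x, y, z axes, in that order (R = Rz(yaw) Ry(pitch) Rx(roll)).
In Python, from plant import sensors, capture, get_calibration, env gives the robot as it stands.
- The arm moves only by the tool send_rows, never from a script. Its argument "targets" is one flat list of numbers, 4 for each row, row after row: the shift along the tool's x, y, z in m, then the turn about the tool's z in degrees. A call has 1 to 10 rows; each row is the pose to reach, as a shift and turn from the pose commanded when the call began, along the tool's axes at that moment; what a row does not reach only later rows make up. A row lasts 1/8 s, in which the tool goes at most 62.5 mm and 10.7 degrees, less where a joint would pass 70% of its speed; a pose out of reach is approached as far as the arm can. A call with a gripper value outside its range is refused whole. "fingers" is the finger opening in m, from 0 to 0.0854, set as the call begins (left out, the last holds). The fingers move at their own pace and stop on an object; the grip force is fixed at half the most. Time passes only in rows, so rows that repeat a pose let the fingers close. It gives the time, the measured TCP pose, the force, the opening and the grip force at its end, in the units of the state.
- sensors.get_obs(): the state, without advancing time (a new reading comes with each control period).
- capture(name): name is "scene" or "top" or "wrist"; returns (picture, depth): 400x640x3 uint8, red, green, blue; 400x640 float32, mm along the optical axis (not along the pixel's ray), 0 where there is no reading.
- get_calibration(name): a dict with "fx", "fy", "cx", "cy" (pixels), "world_to_cam" (4x4, takes a point from world to camera coordinates); the wrist camera has in their place "mount" (4x4, takes a point from camera to tool coordinates, whose origin is the TCP and whose axes are the flange's). Camera axes: x right, y down, z forward; pixel columns grow to the right and rows downward; lengths in mm; the calibration is good to about 2 mm. A picture is of the moment at which its call begins: read the wrist's pose just before it. get_calibration takes no time and is no camera call.
- env.job_done(): hands the job in; it is judged then, once.
The state is a dict: "t": time; "joints": joint angles; "joint_velocities": joint speeds; "joint_efforts": joint torques, N m; "ee_pos": TCP position; "tcp_rot": TCP orientation; "ft_force": force on the tool from outside, world axes, zero at the start; "ft_torque": the same for the moment, N m; "opening": finger opening in mm; "grasp_force": force on a finger pad.
Only numpy, scipy, OpenCV 4.12 (cv2) and the standard library are available. Lean on these libraries where they do the work, as an engineer would, in place of code of your own. Each camera call takes 0.05 s, during which the arm holds its last target. There are 200 camera calls.

## Working session

There is one attempt and no reset: what is moved stays moved. The work goes in short steps, Python scripts to look and compute and a tool call to move; the robot and the scene stay as the last step left them, time stands still between calls to the robot, and variables do not carry over. Pictures are saved under pics/ and viewed, at most 10 in all, crops included, and the job is handed in when it is done.

Besides the shell and the picture viewer there is one more tool, called as name(argument=value, ...) on one line, values as JSON. send_rows: Moves the arm, as the interface text tells. Its arguments: {"type":"object","properties":{"targets":{"type":"array"},"fingers":{"type":"number"}},"required":["targets"]}

```bash
ls; mkdir -p pics
python3 - <<'E'
from plant import sensors,capture,get_calibration
import cv2,numpy as np
print(sensors.get_obs())
for n in("scene","top"):
    p,d=capture(n);cv2.imwrite(f"pics/{n}0.png",p[:,:,::-1]);np.savez(f"{n}0.npz",p=p,d=d)
    print(n,get_calibration(n))
print(get_calibration("wrist"))
E
```

```text
pics
{'t': 0.0, 'joints': array([-1.37984007e+00,  2.64762534e-01,  1.60536233e+00, -2.61837561e-05,
        1.27370555e+00, -3.68696670e-02]), 'joint_velocities': array([ 6.37826974e-07,  5.73626740e-04,  1.61300139e-03, -7.97075668e-05,
       -4.17702706e-04, -3.50417404e-04]), 'joint_efforts': array([ 6.75673509e-04, -5.15111840e+01, -3.67313397e+01,  1.92125990e-04,
        1.28903883e-02, -8.53238813e-07]), 'ee_pos': array([ 152.31863256, -656.79953339,  211.06206047]), 'tcp_rot': array([-3.13935549e+00, -5.74841501e-05,  2.27833553e-01]), 'ft_force': array([-0.45912214, -0.43973006,  0.31826358]), 'ft_torque': array([-0.01097992, -0.03113464, -0.01849321]), 'grasp_force': 0.0, 'opening': 85.23766548384276}
scene {'fx': 443.17376756448107, 'fy': 443.17376756448107, 'cx': 321.9644963230222, 'cy': 200.10796231179782, 'world_to_cam': array([[-9.01267741e-01, -4.33238648e-01, -4.55327455e-03,
         4.81862510e+02],
       [-2.64552589e-01,  5.58611470e-01, -7.86107597e-01,
         2.09334458e+02],
       [ 3.43115704e-01, -7.07288837e-01, -6.18072904e-01,
         1.22032834e+0
[... 307 characters left out ...]
-9.78296506e-01, -1.21574254e-02, -2.06852949e-01,
         5.69443019e+02],
       [ 2.06859766e-01,  7.07786255e-04, -9.78370347e-01,
         1.79107877e+03],
       [ 0.00000000e+00,  0.00000000e+00,  0.00000000e+00,
         1.00000000e+00]])}
{'fx': 291.2303113668225, 'fy': 291.2303113668225, 'cx': 318.9828732649099, 'cy': 195.1494457961779, 'mount': array([[ 2.01186970e-03, -9.45061673e-01, -3.26885892e-01,
         8.42794982e+01],
       [ 9.99997968e-01,  1.85826769e-03,  7.82193554e-04,
        -1.25733031e-01],
       [-1.31779657e-04, -3.26886802e-01,  9.45063491e-01,
        -1.61978480e+02],
       [ 0.00000000e+00,  0.00000000e+00,  0.00000000e+00,
         1.00000000e+00]])}
```

View pics/scene0.png

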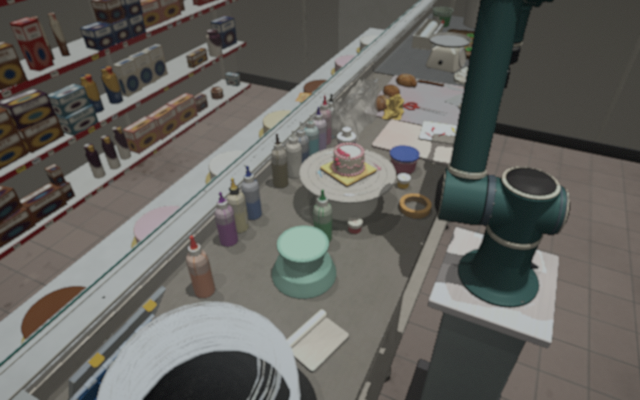

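View pics/top0.png

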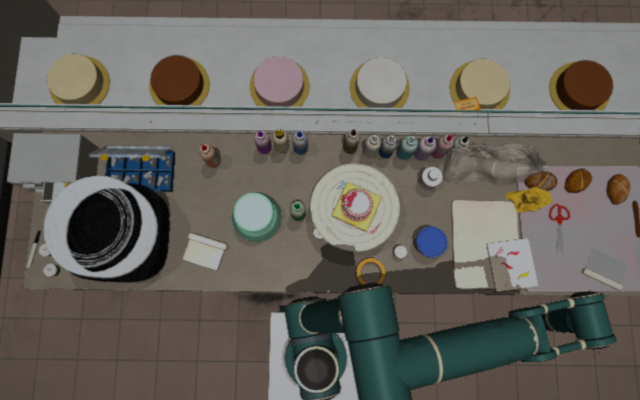

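The scene view shows the bottle at about (323,215), the pedestal at (303,258) and the cake at (348,170). In the top view the pedestal is at (255,213), the bottle at (297,210), the turntable at (355,207) and the cake at (357,205), with its roses towards the left. Next I measure them.

```bash
cat > h.py <<'E'
import numpy as np,cv2
from plant import sensors,capture,get_calibration
from scipy.spatial.transform import Rotation as R
def cam(n,obs=None):
    c=get_calibration(n)
    if n=="wrist":
        T=np.eye(4);T[:3,:3]=R.from_euler('xyz',obs['tcp_rot']).as_matrix();T[:3,3]=obs['ee_pos'];W=T@c['mount']
    else: W=np.linalg.inv(c['world_to_cam'])
    return c,W
def rays(cw,uv):
    c,W=cw;uv=np.atleast_2d(uv).astype(float)
    d=np.c_[(uv[:,0]-c['cx'])/c['fx'],(uv[:,1]-c['cy'])/c['fy'],np.ones(len(uv))]
    return W[:3,3],d@W[:3,:3].T
def plane(cw,uv,z):
    o,d=rays(cw,uv);return o+d*((z-o[2])/d[:,2])[:,None]
def tri(a,uva,b,uvb):
    o1,d1=rays(a,uva);o2,d2=rays(b,uvb);d1=d1[0];d2=d2[0]
    s=np.linalg.lstsq(np.c_[d1,-d2],o2-o1,rcond=None)[0]
    p,q=o1+s[0]*d1,o2+s[1]*d2;return (p+q)/2,np.linalg.norm(p-q)
def circ(P):
    A=np.c_[2*P[:,:2],np.ones(len(P))];s=np.linalg.lstsq(A,(P[:,:2]**2).sum(1),rcond=None)[0]
    return s[:2],np.sqrt(s[2]+s[0]**2+s[1]**2)
def mask(p,lo,hi,roi=None):
    m=cv2.inRange(cv2.cvtColor(p,cv2.COLOR_RGB2HSV),np.array(lo),np.array(hi))
    if roi: k=np.zeros_like(m);k[roi[1]:roi[3],roi[0]:roi[2]]=1;m=m*k
    return m
E
python3 - <<'E'
from h import *
S=np.load('scene0.npz');T=np.load('top0.npz');cs=cam('scene');ct=cam('top')
big=lambda p,x0,y0,x1,y1,k:cv2.resize(p[y0:y1,x0:x1,::-1],None,fx=k,fy=k,interpolation=cv2.INTER_CUBIC)
cv2.imwrite('pics/c1.png',np.vstack([big(T['p'],220,150,420,270,4)]))
cv2.imwrite('pics/c2.png',big(S['p'],265,130,425,250,5))
for q in [(255,211),(297,205),(355,207),(208,153),(432,177),(400,251),(430,240),(205,250),(300,135),(265,135),(352,138)]:
    u=np.array(q);d=T['d'][q[1],q[0]];o,r=rays(ct,u);print(q,T['p'][q[1],q[0]],(o+r*d).round())
hs=lambda p,q:cv2.cvtColor(p,cv2.COLOR_RGB2HSV)[q[1],q[0]]
for q in [(255,211),(255,235),(297,210),(345,185),(349,225)]:print(hs(T['p'],q))
for q in [(303,245),(303,280),(323,215),(372,172)]:print(hs(S['p'],q))
E
```

```text
(255, 211) [158 171 174] [[486. 212. 124.]]
(297, 205) [ 0 83 30] [[499.  68. 179.]]
(355, 207) [171 172 175] [[ 491. -122.  199.]]
(208, 153) [129 106  91] [[684. 379. 142.]]
(432, 177) [165 166 168] [[ 618. -399.  105.]]
(400, 251) [170 172 164] [[ 365. -293.   35.]]
(430, 240) [ 54  78 145] [[ 402. -393.   67.]]
(205, 250) [169 170 162] [[363. 398.   9.]]
(300, 135) [ 1 22 65] [[746.  62. 161.]]
(265, 135) [111  98  99] [[754. 185. 134.]]
(352, 138) [88 83 75] [[ 742. -117.  147.]]
[ 96  23 174]
[ 77  78 131]
[ 54  36 106]
[ 25  75 150]
[ 21  27 150]
[ 76  38 186]
[ 78  48 160]
[ 60  44 109]
[ 22 110 135]
```

View pics/c1.png

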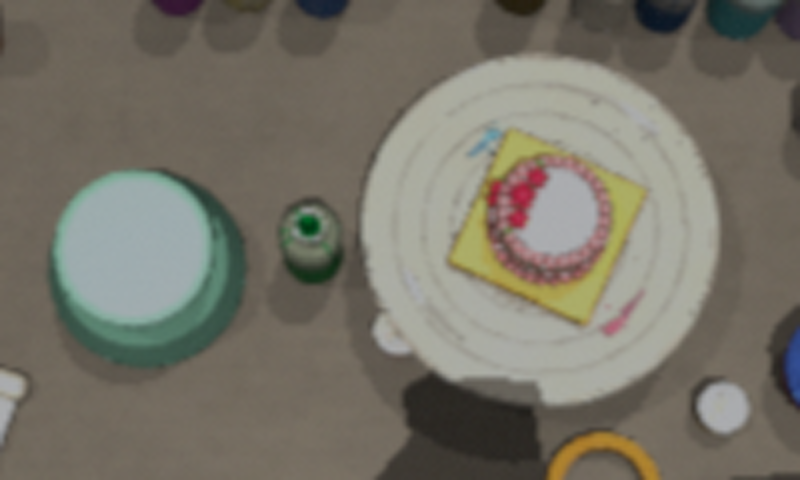

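View pics/c2.png

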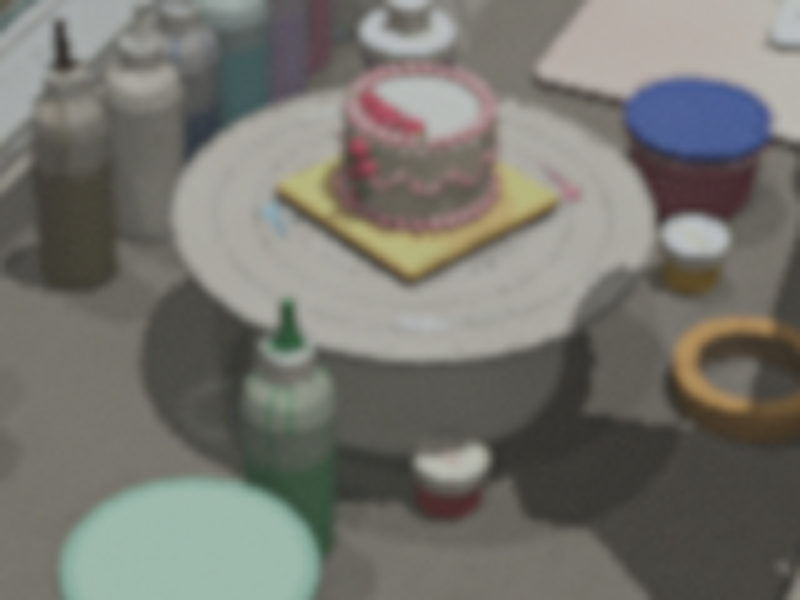

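Top crop: spout at full-picture pixel (297.2,206.5), board corners at (348,182), (382,197.5), (366,231) and (332.5,216), roses on the left edge. The red pot peeks out under the plate at about (319,234). Scene crop: spout tip at (322.4,190.6) and neck base at about (322,200).

Run:
```python
from h import *
S=np.load('scene0.npz');T=np.load('top0.npz');cs=cam('scene');ct=cam('top')
f=lambda a:np.array(a)/4+[220,150]
g=lambda a:np.array(a)/5+[265,130]
print('spout tip',tri(ct,f([309,224]),cs,g([287,303])))
P=plane(ct,f([(361,222),(719,225),(540,55),(420,110),(660,110),(385,310),(690,320),(640,370),(450,75),(565,404)]),122);print('tt',circ(P))
# stand top: bright part
def ell(p,roi,vmin):
    hsv=cv2.cvtColor(p,cv2.COLOR_RGB2HSV);m=np.zeros(p.shape[:2],np.uint8)
    x0,y0,x1,y1=roi;m[y0:y1,x0:x1]=(hsv[y0:y1,x0:x1,2]>vmin)*255
    c=max(cv2.findContours(m,0,1)[0],key=cv2.contourArea)[:,0];return c
ch=ell(T['p'],(225,185,282,240),145);cc=ell(S['p'],(270,222,340,300),172)
print(cv2.fitEllipse(ch),cv2.fitEllipse(cc))
for z in(119,):print('stand',circ(plane(ct,ch,z)),circ(plane(cs,cc,z)))
print('stand tri',tri(ct,cv2.fitEllipse(ch)[0],cs,cv2.fitEllipse(cc)[0]))
C=plane(ct,f([(512,128),(648,190),(585,325),(450,263)]),134);print('board',C[:,:2].round(),C.mean(0),[np.linalg.norm(C[i]-C[i-1]).round() for i in range(4)],
 [np.degrees(np.arctan2(*(C[i]-C[i-1])[[1,0]])).round(1) for i in range(4)])
D=plane(cs,g([(280,190),(412,270),(557,200)]),134);print('board scene',D[:,:2].round())
cr=f([(309,224),(395,335),(722,407)]);print('redpot',plane(ct,cr[1],39),'scene',plane(cs,g([452,458]),39),'yellow',plane(ct,cr[2],39),plane(cs,g([695,235]),39))
print('roses',plane(ct,f([515,195]),205))
print('tri red',tri(ct,f([395,333]),cs,g([452,460])))
```

```text
spout tip (array([497.57033781,  67.3349213 , 179.68340914]), np.float64(4.547401946835524))
tt (array([ 505.71298218, -127.87286933]), np.float64(150.04917977416827))
((252.84747314453125, 211.59283447265625), (37.24612808227539, 38.06721878051758), 64.25780487060547) ((302.4046325683594, 243.06642150878906), (32.4010009765625, 47.63597869873047), 86.90188598632812)
stand (array([485.69842902, 219.61646206]), np.float64(64.59465167629114)) (array([484.86144185, 220.04666111]), np.float64(61.474542669060064))
stand tri (array([485.43410415, 219.85839251, 116.25150818]), np.float64(0.5069568805378799))
board [[ 589. -104.]
 [ 537. -219.]
 [ 421. -165.]
 [ 472.  -51.]] [ 504.55331366 -134.91524576  134.        ] [np.float64(129.0), np.float64(127.0), np.float64(128.0), np.float64(124.0)] [np.float64(-24.1), np.float64(-114.5), np.float64(154.8), np.float64(65.7)]
board scene [[ 582.  -93.]
 [ 473.  -49.]
 [ 420. -157.]]
redpot [[422.37076796  -6.54159002  39.        ]] scene [[423.31699436  -2.75094925  39.        ]] yellow [[ 362.40906528 -294.07413084   39.        ]] [[ 361.04040574 -291.32741312   39.        ]]
roses [[ 516.82805018 -101.58178239  205.        ]]
tri red (array([424.73767777,  -6.59021381,  33.87216503]), np.float64(0.15222126615666023))
```

send_rows(targets=[0,0,-0.06,0,0.1,-0.12,-0.09,-12,0.2,-0.25,-0.09,-30,0.3,-0.38,-0.09,-50,0.4,-0.5,-0.09,-70,0.5,-0.627,-0.09,-86,0.5,-0.627,-0.09,-86,0.5,-0.627,-0.09,-86,0.5,-0.627,-0.09,-86,0.5,-0.627,-0.09,-86], fingers=0.085)

```text
t: 1.35
ee_pos: [394.6, -149.4, 297.9]
tcp_rot: [3.141, 0.0, 1.73]
ft_force: [1.0, -0.8, 0.2]
opening: 84.9
grasp_force: 0.0
```

send_rows(targets=[0.05,0.034,0,0,0.1,0.068,0,0,0.15,0.102,0,0,0.197,0.135,0,0,0.197,0.135,0,0,0.197,0.135,0,0])

```text
t: 2.1
ee_pos: [496.2, 64.3, 297.4]
tcp_rot: [-3.14, 0.0, 1.73]
ft_force: [-0.4, -0.1, 0.2]
opening: 85.0
grasp_force: 0.0
```

Run:
```python
from h import *
o=sensors.get_obs();print(o['t'],o['ee_pos'],o['tcp_rot']);p,d=capture('wrist');np.savez('w1.npz',p=p,d=d,ee=o['ee_pos'],r=o['tcp_rot'])
cv2.imwrite('pics/w1.png',p[:,:,::-1])
cw=cam('wrist',o)
m=mask(p,(50,120,30),(85,255,255));n,l,s,c=cv2.connectedComponentsWithStats(m)
for i in range(1,n):
    if s[i,4]>15:
        u=c[i];print(s[i],u,plane(cw,u,186)[0],d[int(u[1]),int(u[0])])
```

```text
2.1 [496.18538937  64.33715771 297.44863832] [-3.13996505e+00  4.98084616e-04  1.72978777e+00]
[308 133  28  10 101] [321.37623762 136.22772277] [490.63433309 111.76111812 186.        ] 394.3676
[315 165  18  20 256] [323.6171875  173.41015625] [498.58220034  76.96261302 186.        ] 295.66772
```

View pics/w1.png

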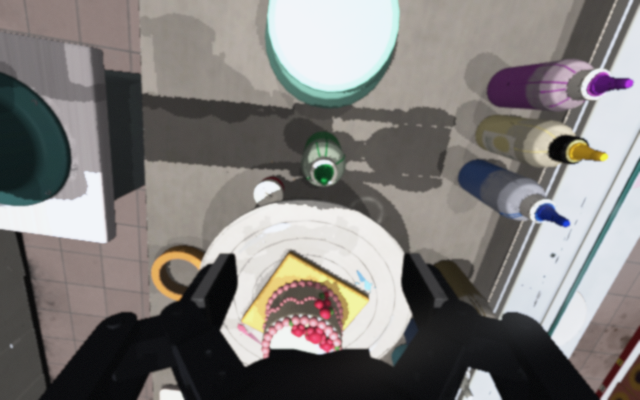

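The wrist view shows the green spout at (324,175) with the white neck round it, straight between pedestal and plate. The roses are at (320,330), on the pedestal side. I'll descend and grip the neck.

send_rows(targets=[0.002,0.002,0.04,0,0.002,0.002,0.09,0,0.002,0.002,0.13,0,0.002,0.002,0.146,0,0.002,0.002,0.146,0])

```text
t: 2.78
ee_pos: [497.6, 65.7, 151.6]
tcp_rot: [-3.14, -0.0, 1.727]
ft_force: [1.0, -0.0, 0.6]
opening: 85.1
grasp_force: 0.0
```

send_rows(targets=[0,0,0,0,0,0,0,0,0,0,0,0,0,0,0,0,0,0,0,0,0,0,0,0], fingers=0.02)

```text
t: 3.52
ee_pos: [498.3, 66.8, 152.0]
tcp_rot: [-3.141, -0.0, 1.729]
ft_force: [-0.0, 0.3, 0.4]
opening: 20.4
grasp_force: 0.0
```

Run:
```python
from h import *
p,d=capture('wrist');q,_=capture('scene')
a=cv2.resize(p[130:380,160:480],None,fx=1.25,fy=1.25);b=cv2.resize(q[140:300,240:420],(400,356))
h=np.zeros((360,800,3),np.uint8);h[:312,:400]=a;h[:356,400:]=b;cv2.imwrite('pics/w2.png',h[:,:,::-1])
```

```text
(no output)
```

View pics/w2.png

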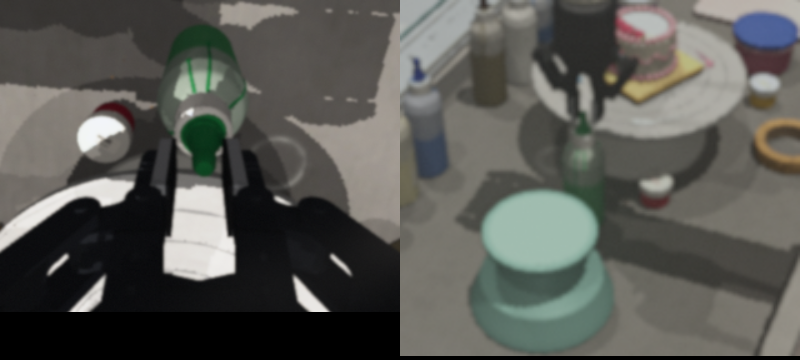

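The spout (crop (204,170), full (323,266)) stands just beyond the closed tips, so the bottle is farther in +y. I'll work out its position.

Run:
```python
from h import *
o=sensors.get_obs();print(o['ee_pos'],o['opening']);cw=cam('wrist',o);f=lambda u:[160+u[0]/1.25,130+u[1]/1.25]
for u,z in(((204,172),186),((203,130),154),((203,108),135)):print(plane(cw,f(u),z))
W=np.load('w1.npz');c1=cam('wrist',{'ee_pos':W['ee'],'tcp_rot':W['r']})
print(tri(c1,(324,183),cw,f((204,172))),tri(c1,(323,172),cw,f((203,130))))
for u in((297.2,205),(297.2,206.5)):print(plane(cam('top'),u,186))
print('red pot wrist',plane(cw,f((105,138)),39))
```

```text
[498.32515516  66.78331962 152.02341479] 19.989581821117255
[[500.22863446  68.33921212 186.        ]]
[[499.72652127  71.16909961 154.        ]]
[[499.37929622  74.62860303 135.        ]]
(array([500.63529899,  66.68151311, 183.39131081]), np.float64(0.1840133450889099)) (array([499.93872028,  69.03353138, 149.74276259]), np.float64(0.37748079995801875))
[[497.55090566  66.65415231 186.        ]]
[[492.54127092  66.56040276 186.        ]]
red pot wrist [[429.97022148  -6.31152938  39.        ]]
```

send_rows(targets=[0,0,0,0,0.002,0.002,0,0,0.002,0.002,0,0,0.002,0.002,0.008,0,0.002,0.002,0.017,0,0.002,0.002,0.017,0], fingers=0.06)

```text
t: 4.38
ee_pos: [498.8, 68.9, 133.5]
tcp_rot: [-3.139, -0.0, 1.729]
ft_force: [0.8, 0.7, -0.2]
opening: 60.2
grasp_force: 0.0
```

send_rows(targets=[0,0,0,0,0,0,0,0,0,0,0,0,0,0,0,0,0,0,0,0], fingers=0.015)

```text
t: 5.0
ee_pos: [500.4, 69.1, 135.7]
tcp_rot: [3.141, 0.0, 1.729]
ft_force: [-1.6, -0.1, 4.0]
opening: 15.8
grasp_force: 43.6
```

send_rows(targets=[0,0,-0.01,0,0,0,-0.03,0,0,0,-0.04,0,0,0,-0.04,0])

```text
t: 5.5
ee_pos: [500.7, 69.1, 176.0]
tcp_rot: [3.14, 0.0, 1.729]
ft_force: [-0.4, 0.4, -1.4]
opening: 15.9
grasp_force: 43.1
```

Run:
```python
from h import *
p,d=capture('wrist');q,_=capture('scene')
a=cv2.resize(p[130:380,160:480],None,fx=1.25,fy=1.25);b=cv2.resize(q[140:300,240:420],(400,356))
h=np.zeros((360,800,3),np.uint8);h[:312,:400]=a;h[:356,400:]=b;cv2.imwrite('pics/w3.png',h[:,:,::-1])
```

```text
(no output)
```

View pics/w3.png

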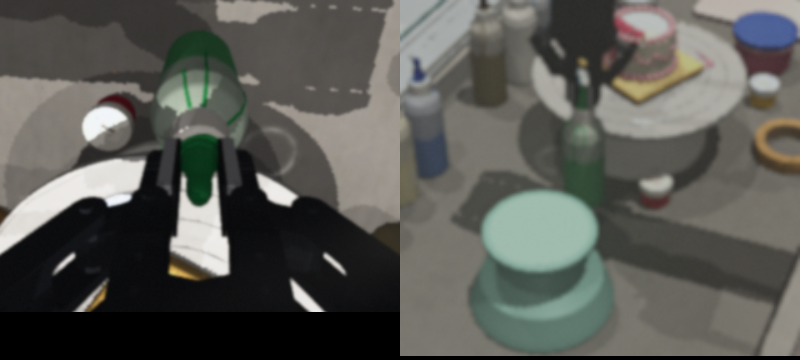

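The wrist crop shows the spout held between the pads and the bottle hanging upright, and the weight reads about 1.4 N. I'll carry it round behind the pedestal.

send_rows(targets=[0.015,0.04,0,0,0.03,0.08,0,0,0.045,0.12,0,0,0.06,0.15,0,0,0.1,0.155,0,0,0.14,0.156,0,0,0.18,0.157,0,0,0.21,0.157,0,0,0.219,0.157,0,0,0.219,0.157,0,0])

```text
t: 6.85
ee_pos: [620.1, 309.8, 174.1]
tcp_rot: [-3.14, 0.001, 1.73]
ft_force: [0.0, -0.5, -1.6]
opening: 15.8
grasp_force: 43.1
```

send_rows(targets=[0,0,0.015,0,0,0,0.03,0,0,0,0.036,0,0,0,0.039,0,0,0,0.04,0,0,0,0.04,0])

```text
t: 7.6
ee_pos: [621.0, 310.2, 136.1]
tcp_rot: [3.14, -0.0, 1.729]
ft_force: [-2.0, -1.1, 2.5]
opening: 15.6
grasp_force: 44.0
```

send_rows(targets=[0,0,0,0,0,0,0,0,0,0,0,0,0,0,-0.02,0,0,0,-0.08,0,0.004,-0.02,-0.09,0,0.013,-0.07,-0.09,0,0.022,-0.12,-0.08,0,0.027,-0.148,-0.03,0,0.027,-0.148,0.02,0], fingers=0.085)

```text
t: 8.85
ee_pos: [469.5, 314.4, 116.9]
tcp_rot: [3.138, -0.002, 1.73]
ft_force: [1.4, 0.6, 0.3]
opening: 85.0
grasp_force: 0.0
```

Run:
```python
from h import *
o=sensors.get_obs();print(o['t'],o['ee_pos'],o['ft_force'])
p,d=capture('wrist');np.savez('w4.npz',p=p,d=d)
# finger tip depths: points in tool frame from depth
c=get_calibration('wrist');M=c['mount']
v,u=np.mgrid[0:400:4,0:640:4];z=d[::4,::4]
P=np.stack([(u-c['cx'])/c['fx']*z,(v-c['cy'])/c['fy']*z,z],-1)@M[:3,:3].T+M[:3,3]
k=(z>60)&(z<250)&(abs(P[...,1])<75)&(abs(P[...,0])<40)&(P[...,2]<40)
Q=P[k];print(len(Q))
for y0 in range(-72,72,8):
    q=Q[(Q[:,1]>=y0)&(Q[:,1]<y0+8)]
    if len(q):print(y0,len(q),q[:,2].max().round(1),q[:,0].min().round(),q[:,0].max().round())
q,_=capture('top');ct=cam('top')
m=mask(q,(45,120,20),(85,255,255));n,l,s,cc=cv2.connectedComponentsWithStats(m)
for i in range(1,n):
    if s[i,4]>8:print(s[i],plane(ct,cc[i],180))
```

```text
8.85 [469.54240342 314.40954453 116.86808612] [1.43413707 0.58257401 0.34613872]
2451
-72 185 -77.0 -9.0 14.0
-64 225 -51.6 -12.0 14.0
-56 108 -40.0 -11.0 14.0
-48 192 -32.0 -11.0 16.0
-40 86 2.5 -39.0 18.0
-32 120 6.7 -38.0 18.0
-24 90 3.6 -40.0 20.0
-16 109 6.1 -38.0 20.0
-8 94 3.1 -38.0 12.0
0 103 2.8 -38.0 12.0
8 107 4.7 -38.0 21.0
16 96 5.7 -40.0 20.0
24 123 4.2 -38.0 19.0
32 80 6.2 -38.0 18.0
40 192 -32.9 -10.0 17.0
48 109 -38.0 -12.0 14.0
56 238 -74.5 -11.0 13.0
64 173 -76.4 -8.0 14.0
[225 167   5   6  22] [[615.86560182 305.18473113 180.        ]]
[227 176  14  11  60] [[572.57525373 274.92543301 180.        ]]
[217 205   8   6  16] [[484.66486747 318.03289234 180.        ]]
[232 268   8  21  49] [[261.90023598 258.22367648 180.        ]]
[242 280   4   7  12] [[242.99001648 233.01420428 180.        ]]
[240 295   8   3  10] [[203.15782114 232.85509928 180.        ]]
[243 298   6   6  14] [[187.85499837 225.02570857 180.        ]]
[249 309   5   5  11] [[155.45774943 205.43040719 180.        ]]
[291 327   5  10  18] [[ 95.38760957  72.14308964 180.        ]]
[265 333   4   7  12] [[ 80.50597147 154.96774901 180.        ]]
```

send_rows(targets=[0,0,0.04,0,0,0,0.062,0,-0.012,0,0.062,0,-0.024,0,0.062,0,-0.034,0,0.062,0,-0.046,0,0.062,0,-0.058,0,0.062,0,-0.07,0,0.062,0,-0.082,0,0.062,0,-0.082,0,0.062,0])

```text
t: 10.2
ee_pos: [484.8, 232.3, 55.0]
tcp_rot: [3.138, -0.001, 1.728]
ft_force: [0.9, 1.4, 1.1]
opening: 85.0
grasp_force: 0.8
```

```bash
cat >> h.py <<'E'
def stand_top():
    p,d=capture('top');ct=cam('top');c,W=ct
    # mint saturation-based top via depth height
    v,u=np.mgrid[0:400,0:640];r=np.stack([(u-c['cx'])/c['fx'],(v-c['cy'])/c['fy'],np.ones(u.shape)],-1)*d[...,None]
    return p,r@W[:3,:3].T+W[:3,3]
E
python3 - <<'E'
from h import *
o=sensors.get_obs();print(o['t'],o['ee_pos'],o['ft_force'])
p,P=stand_top();q,_=capture('scene')
h=cv2.cvtColor(p,cv2.COLOR_RGB2HSV)
a=cv2.resize(p[160:270,200:400],(400,220));b=cv2.resize(q[140:300,240:420],(400,356))
H=np.zeros((360,800,3),np.uint8);H[:220,:400]=a;H[:356,400:]=b;cv2.imwrite('pics/w5.png',H[:,:,::-1])
E
```

```text
10.2 [484.81139481 232.30129673  54.96847675] [0.89048427 1.41807506 1.11659289]
```

View pics/w5.png

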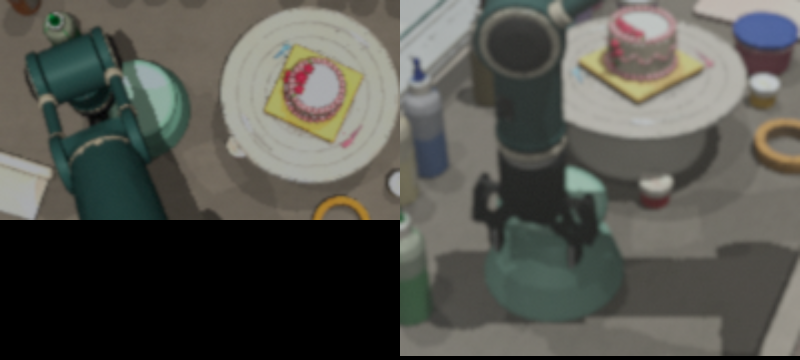

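The top crop shows the pedestal's right edge now at full pixel (290,205), so it is being pushed. The bottle stands at (230,171) behind the gripper. I continue.

send_rows(targets=[-0.01,0,0,0,-0.02,0,0,0,-0.03,0,0,0,-0.04,0,0,0,-0.048,0,0,0,-0.056,0,0,0,-0.062,0,0,0,-0.066,0,0,0,-0.07,0,0,0,-0.07,0,0,0])

```text
t: 11.55
ee_pos: [494.7, 164.7, 54.1]
tcp_rot: [3.14, -0.002, 1.728]
ft_force: [-1.2, 6.0, 3.2]
opening: 84.9
grasp_force: 3.4
```

send_rows(targets=[-0.002,0,0,0,-0.004,0,0,0,-0.006,0,0,0,-0.008,0,0,0])

```text
t: 12.05
ee_pos: [495.9, 157.4, 54.1]
tcp_rot: [3.14, -0.003, 1.728]
ft_force: [-1.5, 8.4, 4.2]
opening: 84.7
grasp_force: 4.2
```

send_rows(targets=[-0.001,0,0,0,-0.002,0,0,0,-0.003,0,0,0])

```text
t: 12.42
ee_pos: [496.3, 154.5, 54.1]
tcp_rot: [3.14, -0.003, 1.729]
ft_force: [-0.7, 8.3, 4.0]
opening: 85.1
grasp_force: 4.2
```

Run:
```python
from h import *
o=sensors.get_obs();print(o['t'],o['ee_pos'],o['ft_force'])
p,P=stand_top();np.savez('t2.npz',p=p,P=P)
hs=cv2.cvtColor(p,cv2.COLOR_RGB2HSV)
m=(P[...,2]>110)&(P[...,2]<126)&(P[...,0]>400)&(P[...,0]<600)&(P[...,1]>0)&(P[...,1]<200)
for y in range(0,140,6):
    k=m&(abs(P[...,1]-y)<3);
    if k.any():print(y,k.sum(),np.median(P[k],0).round(),hs[k].mean(0).round(),P[k][:,0].min().round(),P[k][:,0].max().round())
```

```text
12.425 [496.32558418 154.46084442  54.06848736] [-0.68321394  8.34028862  4.00288236]
0 43 [507.   1. 120.] [ 26.  24. 163.] 426.0 591.0
6 80 [505.   5. 120.] [ 24.  26. 163.] 428.0 585.0
12 54 [501.  12. 120.] [ 23.  28. 157.] 441.0 572.0
18 36 [525.  18. 120.] [ 23.  28. 151.] 459.0 563.0
24 34 [510.  22. 120.] [ 36.  28. 135.] 468.0 544.0
30 23 [507.  32. 118.] [ 75.  64. 157.] 483.0 532.0
36 30 [503.  36. 119.] [ 76.  51. 167.] 473.0 537.0
42 31 [510.  42. 118.] [ 78.  48. 166.] 462.0 549.0
48 49 [508.  48. 119.] [ 80.  40. 169.] 459.0 556.0
54 62 [507.  54. 118.] [ 81.  39. 168.] 453.0 563.0
60 50 [496.  60. 118.] [ 80.  41. 169.] 449.0 564.0
66 56 [512.  66. 118.] [ 82.  38. 169.] 445.0 566.0
72 60 [515.  72. 118.] [ 83.  37. 168.] 444.0 570.0
78 63 [500.  77. 117.] [ 81.  39. 155.] 445.0 570.0
84 54 [504.  84. 119.] [ 76.  43. 130.] 441.0 575.0
90 38 [538.  90. 119.] [ 84.  40. 145.] 486.0 574.0
96 42 [537.  95. 119.] [ 78.  47. 112.] 493.0 572.0
102 13 [541. 101. 118.] [64. 50. 82.] 519.0 572.0
114 4 [480. 117. 120.] [72. 56. 83.] 467.0 485.0
120 10 [480. 120. 117.] [74. 56. 93.] 467.0 495.0
126 18 [487. 124. 119.] [73. 55. 88.] 467.0 506.0
132 12 [478. 131. 118.] [73. 59. 64.] 468.0 488.0
138 2 [480. 137. 118.] [73. 68. 26.] 477.0 483.0
```

send_rows(targets=[-0.001,0,0,0,-0.002,0,0,0,-0.003,0,0,0])

```text
t: 12.85
ee_pos: [496.8, 151.6, 54.1]
tcp_rot: [3.14, -0.003, 1.728]
ft_force: [-1.8, 10.0, 4.4]
opening: 84.7
grasp_force: 5.1
```

send_rows(targets=[-0.001,0,0,0,-0.002,0,0,0])

```text
t: 13.1
ee_pos: [496.9, 151.3, 54.2]
tcp_rot: [3.14, -0.006, 1.727]
ft_force: [-3.2, 17.4, 2.4]
opening: 85.0
grasp_force: 7.5
```

send_rows(targets=[0.01,0,0,0,0.04,0,-0.02,0,0.04,0,-0.08,0,0.03,0,-0.14,10,0,0,-0.2,20,-0.05,0,-0.23,30,-0.11,0.005,-0.23,40,-0.17,0.01,-0.23,50,-0.23,0.015,-0.23,60,-0.29,0.02,-0.23,70], fingers=0.0)

```text
t: 14.35
ee_pos: [561.7, -137.8, 282.8]
tcp_rot: [-3.141, 0.001, 0.501]
ft_force: [0.7, 0.0, 0.9]
opening: -0.0
grasp_force: 0.0
```

send_rows(targets=[-0.02,0.05,0,10,-0.04,0.1,0,20,-0.043,0.116,0,28.7,-0.043,0.116,0,28.7,-0.043,0.116,0,28.7])

```text
t: 14.98
ee_pos: [580.3, -257.2, 282.6]
tcp_rot: [-3.141, 0.001, 0.009]
ft_force: [0.7, -0.0, -0.5]
opening: 0.2
grasp_force: 0.0
```

```bash
cat > m.py <<'E'
from h import *
# board quad from top and wrist images by colour
def board(p,cw,thr=(20,60,110)):
    m=mask(p,thr,(32,255,255));m=cv2.morphologyEx(m,cv2.MORPH_OPEN,np.ones((3,3)))
    n,l,s,c=cv2.connectedComponentsWithStats(m);best=None
    for i in range(1,n):
        if s[i,4]<40:continue
        P=plane(cw,c[i],134)[0]
        if np.hypot(P[0]-505,P[1]+20)<220:
            best=m*0 if best is None else best;best[l==i]=255
    pts=np.argwhere(best)[:,::-1];W=plane(cw,pts,134)[:,:2].astype(np.float32)
    r=cv2.minAreaRect(W);return r,len(pts)
def roses(p,cw):
    h=cv2.cvtColor(p,cv2.COLOR_RGB2HSV);m=(((h[...,0]>170)|(h[...,0]<5))&(h[...,1]>170)&(h[...,2]>80))
    pts=np.argwhere(m)[:,::-1];W=plane(cw,pts,200)[:,:2];k=(np.hypot(W[:,0]-505,W[:,1]+20)<230);return W[k].mean(0),k.sum()
if __name__=='__main__':
    o=sensors.get_obs();print(round(o['t'],2),o['ee_pos'].round(1),o['tcp_rot'].round(4),o['ft_force'].round(1))
    for n in('top','scene'):
        p,d=capture(n);np.savez(n+'_l.npz',p=p,d=d);cw=cam(n)
        try:print(n,board(p,cw),roses(p,cw))
        except Exception as e:print(n,e)
E
python3 m.py
```

```text
14.97 [ 580.3 -257.2  282.6] [-3.1408e+00  1.1000e-03  9.0000e-03] [ 0.7 -0.  -0.5]
top (((527.1217651367188, -87.88194274902344), (37.631771087646484, 130.043701171875), 68.56183624267578), 219) (array([ 517.44623428, -104.89379564]), np.int64(41))
scene (((505.8265380859375, -128.24021911621094), (132.44056701660156, 135.39401245117188), 65.71798706054688), 273) (array([nan, nan]), np.int64(0))m.py:15: RuntimeWarning: Mean of empty slice.
  pts=np.argwhere(m)[:,::-1];W=plane(cw,pts,200)[:,:2];k=(np.hypot(W[:,0]-505,W[:,1]+20)<230);return W[k].mean(0),k.sum()
  ret = um.true_divide(
```

send_rows(targets=[0,-0.015,0.06,0,0,-0.015,0.12,0,0,-0.015,0.165,0,0,-0.015,0.17,0,0,-0.015,0.172,0])

```text
t: 15.7
ee_pos: [581.7, -242.9, 112.7]
tcp_rot: [3.141, -0.002, 0.007]
ft_force: [0.8, 0.3, 0.4]
opening: 0.1
grasp_force: 0.0
```

send_rows(targets=[0,0,0.002,0,0,0,0.004,0,0,0,0.006,0])

```text
t: 16.08
ee_pos: [581.4, -243.4, 106.3]
tcp_rot: [3.141, -0.002, 0.006]
ft_force: [-0.1, 0.0, -0.7]
opening: 0.1
grasp_force: 0.0
```

send_rows(targets=[0,0,0.0015,0,0,0,0.003,0,0,0,0.003,0])

```text
t: 16.45
ee_pos: [580.9, -243.1, 103.4]
tcp_rot: [3.142, -0.0, 0.006]
ft_force: [-2.0, 1.2, 7.2]
opening: -0.2
grasp_force: 3.0
```

send_rows(targets=[0,0,0.001,0,0,0,0.002,0,0,0,0.002,0])

```text
t: 16.82
ee_pos: [581.1, -243.0, 103.3]
tcp_rot: [3.142, -0.001, 0.006]
ft_force: [-6.4, 3.5, 14.0]
opening: 0.1
grasp_force: 7.3
```

send_rows(targets=[-0.0067,0.0041,-0.0005,0,-0.0238,0.0125,-0.0005,0,-0.0419,0.0183,-0.0005,0,-0.0606,0.0217,-0.0005,0,-0.0797,0.0223,-0.0005,0,-0.0986,0.0203,-0.0005,0,-0.1171,0.0157,-0.0005,0,-0.1347,0.0086,-0.0005,0,-0.1452,0.0029,-0.0005,0,-0.1478,0.0013,-0.0005,0])

```text
t: 18.08
ee_pos: [434.5, -246.6, 103.3]
tcp_rot: [3.138, -0.005, 0.006]
ft_force: [1.1, -0.9, 8.0]
opening: 0.0
grasp_force: 4.1
```

send_rows(targets=[0,0,-0.01,0,0,0,-0.06,0,0,0.03,-0.12,0,0,0.06,-0.15,0])

```text
t: 18.58
ee_pos: [434.2, -306.2, 254.2]
tcp_rot: [3.139, -0.003, 0.007]
ft_force: [1.5, -0.8, -0.1]
opening: -0.1
grasp_force: 0.0
```

```bash
python3 m.py
```

```text
18.57 [ 434.2 -306.2  254.2] [ 3.1393e+00 -3.1000e-03  7.4000e-03] [ 1.5 -0.8 -0.1]
top (((502.30426025390625, -129.1046142578125), (131.14122009277344, 131.453369140625), 4.426729679107666), 563) (array([ 529.75006497, -126.44145294]), np.int64(30))
scene (((498.87615966796875, -122.45667266845703), (129.72157287597656, 130.770751953125), 5.14135217666626), 349) (array([nan, nan]), np.int64(0))m.py:15: RuntimeWarning: Mean of empty slice.
  pts=np.argwhere(m)[:,::-1];W=plane(cw,pts,200)[:,:2];k=(np.hypot(W[:,0]-505,W[:,1]+20)<230);return W[k].mean(0),k.sum()
  ret = um.true_divide(
```

send_rows(targets=[0,-0.03,0.06,0,0,-0.06,0.11,0,0,-0.06,0.14,0,0,-0.06,0.148,0,0,-0.06,0.1505,0,0,-0.06,0.1508,0,-0.003,-0.062,0.1508,0,-0.0065,-0.0645,0.1508,0,-0.0095,-0.0665,0.1508,0,-0.0109,-0.0674,0.1508,0])

```text
t: 19.92
ee_pos: [425.4, -238.8, 103.2]
tcp_rot: [3.139, -0.007, 0.006]
ft_force: [2.1, 1.0, 14.5]
opening: -0.1
grasp_force: 7.3
```

send_rows(targets=[0,0,-0.01,0,0,0,-0.06,0,0,0.03,-0.12,0,0,0.06,-0.15,0], fingers=0.085)

```text
t: 20.42
ee_pos: [422.7, -298.1, 252.2]
tcp_rot: [3.141, -0.002, 0.007]
ft_force: [0.8, 0.3, 0.3]
opening: 72.4
grasp_force: 0.0
```

```bash
cat > e.py <<'E'
from m import *
# angle of each board edge: fit lines to the outline of the gold, per side
def edges(p,cw,ctr,yaw=0):
    m=mask(p,(20,60,110),(32,255,255));m=cv2.morphologyEx(m,cv2.MORPH_OPEN,np.ones((3,3)))
    pts=np.argwhere(m)[:,::-1];W=plane(cw,pts,134)[:,:2];k=np.abs(W-ctr).max(1)<90;pts=pts[k];W=W[k]
    c,s=np.cos(yaw),np.sin(yaw);L=(W-ctr)@np.array([[c,-s],[s,c]]);out={}
    for nm,a,sg in(('+x',0,1),('-x',0,-1),('+y',1,1),('-y',1,-1)):
        b=1-a;t=L[:,b];v=sg*L[:,a];q=[]
        for t0 in np.arange(-58,58,4):
            kk=(t>=t0)&(t<t0+4)
            if kk.sum()>1 and v[kk].max()>50:q.append((t0+2,sg*v[kk].max()))
        if len(q)<8:continue
        q=np.array(q);f=np.polyfit(q[:,0],q[:,1],1);r=q[:,1]-np.polyval(f,q[:,0]);g=abs(r)<3;f=np.polyfit(q[g,0],q[g,1],1)
        ang=np.degrees(np.arctan(f[0]))*(-1 if a==0 else 1);out[nm]=(round(ang,2),round(f[1],1))
    return out
if __name__=='__main__':
    import sys
    ctr=np.array([float(sys.argv[1]),float(sys.argv[2])])
    o=sensors.get_obs();print(round(o['t'],2),o['ee_pos'].round(1),o['tcp_rot'].round(4),o['ft_force'].round(1))
    for n in('top','scene','wrist'):
        if n=='wrist' and len(sys.argv)<4:continue
        p,d=capture(n);np.savez(n+'_l.npz',p=p,d=d);cw=cam(n,o)
        try:print(n,edges(p,cw,ctr))
        except Exception as e:print(n,e)
        try:r=board(p,cw);print('  rect',np.round(r[0][0],1),np.round(r[0][1],1),round(r[0][2],2),r[1])
        except Exception as e:print(n,e)
E
python3 e.py 503 -129
```

```text
20.43 [ 422.7 -298.1  252.2] [ 3.1408e+00 -1.5000e-03  7.4000e-03] [0.8 0.3 0.3]
top {'+x': (np.float64(0.72), np.float64(62.1)), '-x': (np.float64(2.3), np.float64(-63.8)), '+y': (np.float64(2.61), np.float64(63.9)), '-y': (np.float64(1.68), np.float64(-64.5))}
  rect [ 501.5 -129.1] [127.3 131.6] 0.71 559
scene {'+x': (np.float64(0.75), np.float64(57.7)), '-x': (np.float64(4.36), np.float64(-64.7)), '+y': (np.float64(2.47), np.float64(69.7))}
  rect [ 499.3 -122.9] [129.4 131.2] 3.06 350
```

```bash
cat > f.py <<'E'
from h import *
def prof():
    o=sensors.get_obs();p,d=capture('wrist');c=get_calibration('wrist');M=c['mount']
    v,u=np.mgrid[0:400,0:640];z=d
    P=np.stack([(u-c['cx'])/c['fx']*z,(v-c['cy'])/c['fy']*z,z],-1)@M[:3,:3].T+M[:3,3]
    k=(z>40)&(abs(P[...,1])<130)&(P[...,0]>-25)&(P[...,0]<30)&(P[...,2]<0)
    Q=P[k];print('opening',o['opening'],'tip',Q[:,2].max())
    t=Q[:,2].max()
    for h in range(0,110,10):
        q=Q[(Q[:,2]<=t-h)&(Q[:,2]>t-h-10)]
        if len(q):print(h,'y',q[:,1].min().round(),q[:,1].max().round(),'|y|in',np.abs(q[:,1]).min().round(),'x',q[:,0].min().round(),q[:,0].max().round())
prof()
E
python3 f.py
```

```text
opening 84.58400104478443 tip -31.284123411774743
0 y -55.0 54.0 |y|in 42.0 x -12.0 12.0
10 y -56.0 56.0 |y|in 42.0 x -12.0 12.0
20 y -56.0 56.0 |y|in 42.0 x -12.0 12.0
30 y -56.0 56.0 |y|in 41.0 x -11.0 12.0
40 y -74.0 73.0 |y|in 39.0 x 4.0 14.0
50 y -74.0 74.0 |y|in 7.0 x -13.0 17.0
60 y -73.0 73.0 |y|in 0.0 x -12.0 18.0
70 y -73.0 72.0 |y|in 0.0 x 1.0 20.0
80 y -29.0 29.0 |y|in 11.0 x 15.0 21.0
```

send_rows(targets=[0,0,0,0,0,0,0,0,0,0,0,0], fingers=0.035)

```text
t: 20.95
ee_pos: [421.7, -296.8, 248.3]
tcp_rot: [-3.14, 0.002, 0.007]
ft_force: [0.7, 0.1, -0.4]
opening: 35.4
grasp_force: 0.0
```

```bash
python3 f.py
```

```text
opening 35.39754452984456 tip -20.03906905105046
0 y -31.0 30.0 |y|in 17.0 x -11.0 11.0
10 y -31.0 31.0 |y|in 17.0 x -12.0 12.0
20 y -31.0 31.0 |y|in 17.0 x -12.0 12.0
30 y -32.0 31.0 |y|in 17.0 x -12.0 12.0
40 y -50.0 49.0 |y|in 18.0 x -7.0 14.0
50 y -54.0 54.0 |y|in 17.0 x -14.0 14.0
60 y -58.0 57.0 |y|in 14.0 x -14.0 18.0
70 y -61.0 61.0 |y|in 0.0 x -13.0 18.0
80 y -65.0 64.0 |y|in 0.0 x -1.0 19.0
90 y -58.0 62.0 |y|in 8.0 x 13.0 21.0
```

Run:
```python
from h import *
for n in('top','scene'):
    Z=np.load(n+'_l.npz');p,d=Z['p'],Z['d'];c,W=cam(n)
    v,u=np.mgrid[0:400,0:640];P=(np.stack([(u-c['cx'])/c['fx'],(v-c['cy'])/c['fy'],np.ones(u.shape)],-1)*d[...,None])@W[:3,:3].T+W[:3,3]
    h=cv2.cvtColor(p,cv2.COLOR_RGB2HSV)
    r=np.hypot(P[...,0]-503,P[...,1]+130)
    a=np.degrees(np.arctan2(P[...,1]+130,P[...,0]-503))
    for nm,k in(('plate',(r>110)&(r<140)),('board',(r>70)&(r<85)&(P[...,2]>126)),):print(n,nm,np.percentile(P[...,2][k],[5,50,95]).round(1),k.sum())
    for r0 in range(0,60,10):
        k=(r>=r0)&(r<r0+10)&(P[...,2]>150);print(n,r0,np.percentile(P[...,2][k],[5,50,95,100]).round(1))
    for a0 in range(-180,180,30):
        k=(r>35)&(r<58)&(P[...,2]>170)&(a>=a0)&(a<a0+30)
        if k.sum()>3:print(n,'ang',a0,np.percentile(P[...,2][k],[5,50,95,100]).round(1),k.sum())
```

```text
top plate [112.2 121.  650.8] 2462
top board [126.6 132.3 140.3] 189
top 0 [189.6 193.6 200.1 204. ]
top 10 [185.8 192.9 200.3 205.7]
top 20 [188.2 195.4 206.4 211.9]
top 30 [188.5 195.7 206.6 213.3]
top 40 [168.3 195.6 204.1 209.1]
top 50 [163.9 175.7 189.2 193.6]
top ang -180 [171.7 195.9 203.1 206. ] 33
top ang -150 [176.1 195.6 202.6 204.6] 24
top ang -120 [185.4 195.6 203.  208.4] 21
top ang -90 [191.3 194.9 201.  204.5] 17
top ang -60 [192.4 200.3 207.6 208. ] 19
top ang -30 [180.4 195.7 203.7 204.7] 25
top ang 0 [178.5 193.4 204.  206.4] 31
top ang 30 [190.3 198.6 205.2 209.1] 27
top ang 60 [178.  194.4 203.3 205.5] 37
top ang 90 [172.4 193.7 202.2 207.7] 39
top ang 120 [175.7 194.8 203.2 206.7] 42
top ang 150 [173.9 194.7 200.6 204.6] 39
scene plate [ -3.4 118.9 602.5] 2043
scene board [127.3 131.6 134.9] 129
scene 0 [190.7 192.9 194.9 195.7]
scene 10 [190.6 192.9 198.4 204.7]
scene 20 [190.  193.1 205.  207.8]
scene 30 [191.4 195.7 203.2 207.5]
scene 40 [153.5 182.6 198.8 201.9]
scene 50 [153.5 171.1 192.3 200.4]
scene ang -180 [170.9 194.9 198.2 199.3] 24
scene ang -150 [193.5 197.5 199.9 199.9] 13
scene ang -120 [191.6 195.7 199.2 199.4] 12
scene ang -90 [190.9 195.4 199.2 199.7] 14
scene ang -60 [195.4 197.8 200.5 200.8] 7
scene ang -30 [196.2 199.1 200.9 201. ] 8
scene ang 0 [172.5 192.7 199.8 200.3] 24
scene ang 30 [172.  194.  201.8 206.1] 46
scene ang 60 [170.6 186.2 197.4 199.8] 64
scene ang 90 [173.  186.9 197.4 198.8] 78
scene ang 120 [171.4 187.  198.1 200.4] 63
scene ang 150 [173.2 188.8 199.5 201.9] 49
```

Run:
```python
from h import *
o=sensors.get_obs();p,d=capture('scene');c,W=cam('scene');print(W[:3,3],o['ee_pos'],o['opening'])
T=np.eye(4);T[:3,:3]=R.from_euler('xyz',o['tcp_rot']).as_matrix();T[:3,3]=o['ee_pos']
v,u=np.mgrid[0:400,0:640];P=(np.stack([(u-c['cx'])/c['fx'],(v-c['cy'])/c['fy'],np.ones(u.shape)],-1)*d[...,None])@W[:3,:3].T+W[:3,3]
Q=(P-T[:3,3])@T[:3,:3]
k=(abs(Q[...,0])<60)&(abs(Q[...,1])<90)&(Q[...,2]>-220)&(Q[...,2]<10)&(d>0);q=Q[k];print(k.sum(),q.min(0),q.max(0))
for z0 in range(-170,-10,6):
    s=q[(q[:,2]>=z0)&(q[:,2]<z0+6)]
    if len(s):print(z0,len(s),'x',s[:,0].min().round(),s[:,0].max().round(),'y',s[:,1].min().round(),s[:,1].max().round())
vv,uu=np.where(k);print(uu.min(),uu.max(),vv.min(),vv.max())
cr=cv2.resize(p[max(vv.min()-15,0):vv.max()+25,uu.min()-25:uu.max()+25],None,fx=6,fy=6)[:600,:800]
cv2.imwrite('pics/grip.png',cr[:,:,::-1]);print(cr.shape)
```

```text
[ 70.95329021 954.94944939 921.00534284] [ 421.88366092 -297.03283203  248.65231004] 35.07576839708412
1138 [ -37.23845341  -70.09326842 -219.9297808 ] [ 38.59513311  63.02895164 -17.74766326]
-170 53 x -36.0 34.0 y -42.0 4.0
-164 47 x -37.0 31.0 y -41.0 -3.0
-158 49 x -37.0 33.0 y -43.0 -2.0
-152 43 x -36.0 31.0 y -44.0 -7.0
-146 20 x -33.0 26.0 y -44.0 -6.0
-140 17 x -11.0 8.0 y -45.0 -11.0
-134 22 x -10.0 11.0 y -44.0 4.0
-128 42 x -18.0 20.0 y -53.0 13.0
-122 48 x -19.0 20.0 y -69.0 34.0
-116 39 x -19.0 19.0 y -69.0 55.0
-110 37 x -17.0 18.0 y -70.0 63.0
-104 27 x -16.0 12.0 y -65.0 61.0
-98 30 x -16.0 13.0 y -64.0 55.0
-92 30 x -16.0 14.0 y -64.0 55.0
-86 22 x -16.0 10.0 y -57.0 51.0
-80 19 x -11.0 10.0 y -56.0 18.0
-74 31 x -14.0 10.0 y -54.0 41.0
-68 16 x -11.0 12.0 y -51.0 45.0
-62 8 x -12.0 -1.0 y -33.0 26.0
-56 16 x -10.0 6.0 y -35.0 22.0
-50 22 x -11.0 10.0 y -37.0 20.0
-44 18 x -10.0 8.0 y -38.0 21.0
-38 16 x -10.0 8.0 y -35.0 21.0
-32 18 x -10.0 12.0 y -33.0 22.0
-26 17 x -9.0 12.0 y -30.0 26.0
-20 2 x -2.0 10.0 y -26.0 -20.0
386 413 51 116
(600, 462, 3)
```

```bash
cat > s.py <<'E'
from h import *
def stand(p,cw,ctr,rmax=80):
    hs=cv2.cvtColor(p,cv2.COLOR_RGB2HSV)
    m=((hs[...,0]>62)&(hs[...,0]<105)&(hs[...,1]>12)&(hs[...,2]>140)).astype(np.uint8)*255
    v,u=np.mgrid[0:400,0:640];W=plane(cw,np.c_[u.ravel(),v.ravel()],119)[:,:2].reshape(400,640,2)
    m[np.hypot(W[...,0]-ctr[0],W[...,1]-ctr[1])>rmax]=0
    c=max(cv2.findContours(m,0,1)[0],key=cv2.contourArea)[:,0];h=cv2.convexHull(c)[:,0]
    return circ(plane(cw,c,119)),circ(plane(cw,h,119)),len(c)
if __name__=='__main__':
    for n in('top','scene'):
        Z=np.load(n+'_l.npz');print(n,stand(Z['p'],cam(n),(507,88)))
E
python3 s.py
```

```text
top ((array([512.82241076,  93.42307457]), np.float64(65.41658440430353)), (array([512.84519794,  93.35495257]), np.float64(66.6042887667767)), 109)
scene ((array([512.04604021,  94.27570732]), np.float64(66.19993735304654)), (array([512.17491506,  94.08673328]), np.float64(67.56698782514826)), 112)
```

Run:
```python
from h import *
from scipy.optimize import least_squares
for n in('top','scene'):
    p=np.load(n+'_l.npz')['p'];cw=cam(n);g=cv2.cvtColor(p,cv2.COLOR_RGB2HSV)[...,2].astype(np.float32)
    for tag,c0,r0,zz in(('tt',(506,-128),151,122),('st',(512,93),68,119)):
        E=[]
        for a in np.radians(np.arange(0,360,3)):
            rr=np.arange(r0-14,r0+14,.5);c,W=cw
            X=np.c_[c0[0]+rr*np.cos(a),c0[1]+rr*np.sin(a),np.full(len(rr),zz)]
            Q=(np.linalg.inv(W)@np.c_[X,np.ones(len(X))].T)[:3];u=c['fx']*Q[0]/Q[2]+c['cx'];v=c['fy']*Q[1]/Q[2]+c['cy']
            s=cv2.remap(g,u.astype(np.float32)[None],v.astype(np.float32)[None],1)[0];s=np.convolve(s,np.ones(5)/5,'same');dd=np.gradient(s)[4:-4];i=dd.argmin()
            if dd[i]<-1.0:E.append(X[i+4,:2])
        E=np.array(E);f=least_squares(lambda q:np.hypot(E[:,0]-q[0],E[:,1]-q[1])-q[2],[*c0,r0],loss='soft_l1',f_scale=1.5)
        print(n,tag,f.x.round(1),len(E))
```

```text
top tt [ 507.6 -126.8  151.3] 114
top st [513.5  93.7  67. ] 120
scene tt [ 506.7 -126.3  153.5] 111
scene st [511.8  94.7  68.2] 120
```

send_rows(targets=[0.01,-0.007,0,-10,0.02,-0.014,0,-20,0.03,-0.02,0,-30,0.04,-0.03,0,-40,0.05,-0.04,0,-50,0.06,-0.05,0.02,-60,0.07,-0.055,0.05,-70,0.08,-0.061,0.08,-80,0.0805,-0.0614,0.1,-89.6,0.0805,-0.0614,0.11,-89.6], fingers=0.035)

```text
t: 22.3
ee_pos: [501.7, -235.2, 138.1]
tcp_rot: [-3.139, -0.001, 1.569]
ft_force: [0.2, 1.4, -0.1]
opening: 35.3
grasp_force: 0.0
```

send_rows(targets=[0,0,0.015,0,0,0,0.027,0,0,0,0.027,0,0,0,0.027,0])

```text
t: 22.8
ee_pos: [502.7, -236.3, 113.3]
tcp_rot: [3.141, 0.0, 1.569]
ft_force: [-0.9, -0.6, 0.9]
opening: 35.1
grasp_force: 0.0
```

```bash
python3 -W ignore e.py 503 -129
```

```text
22.8 [ 502.7 -236.3  113.3] [3.1409e+00 4.0000e-04 1.5694e+00] [-0.9 -0.6  0.9]
top {'+x': (np.float64(0.72), np.float64(62.1)), '+y': (np.float64(2.61), np.float64(63.9))}
  rect [ 503.2 -128.1] [123.9 129.8] 0.71 335
scene {'+x': (np.float64(0.83), np.float64(58.4)), '+y': (np.float64(2.47), np.float64(69.7))}
  rect [499.2 -79.4] [ 54.  128.7] 85.26 254
```

send_rows(targets=[0,0,0.0033,0,0.01,0,0.0033,0,0.02,0,0.0033,0,0.025,0,0.0033,0,0.029,0,0.0033,0,0.033,0,0.0033,0,0.038,0,0.0033,0,0.043,0,0.0033,0,0.048,0,0.0033,0,0.048,0,0.0033,0])

```text
t: 24.15
ee_pos: [502.6, -187.3, 109.6]
tcp_rot: [3.141, -0.001, 1.57]
ft_force: [0.6, 0.2, -0.3]
opening: 35.2
grasp_force: 0.2
```

```bash
python3 -W ignore e.py 503 -112
cat > v.py <<'E'
from h import *
import sys
a,_=capture('scene');b,_=capture('wrist')
x0,y0=int(sys.argv[2]),int(sys.argv[3])
H=np.hstack([cv2.resize(a[y0:y0+120,x0:x0+160],(480,360)),cv2.resize(b[60:380,180:460],(315,360))]);cv2.imwrite(sys.argv[1],H[:,:,::-1])
E
python3 v.py pics/p1.png 290 90
```

```text
24.15 [ 502.6 -187.3  109.6] [ 3.1413e+00 -8.0000e-04  1.5701e+00] [ 0.6  0.2 -0.3]
top {'+x': (np.float64(0.69), np.float64(65.4)), '+y': (np.float64(1.94), np.float64(65.1))}
  rect [505.9 -68.4] [124.3  44.4] 0.3 245
scene {'+x': (np.float64(4.85), np.float64(65.1)), '+y': (np.float64(1.85), np.float64(69.4))}
  rect [506.6 -61.3] [ 59.4 133.9] 79.3 252
```

View pics/p1.png

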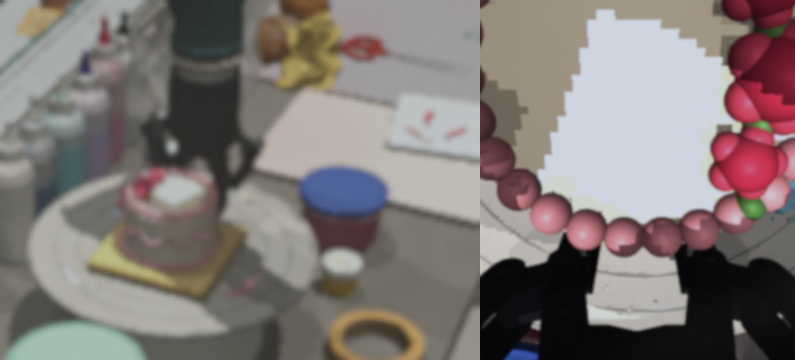

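The scene view shows the cake following squarely. In the wrist view both fingers are on the board's rear edge, clear of the piping. I continue.

send_rows(targets=[0.006,0,0,0,0.014,0.0005,0,0,0.022,0.001,0,0,0.03,0.0013,0,0,0.038,0.0017,0,0,0.046,0.002,0,0,0.054,0.0024,0,0,0.062,0.0028,0,0,0.07,0.0032,0,0,0.076,0.0035,0,0])

```text
t: 25.6
ee_pos: [506.0, -111.5, 109.5]
tcp_rot: [-3.141, -0.0, 1.57]
ft_force: [0.3, -2.0, -1.9]
opening: 35.0
grasp_force: 1.0
```

```bash
python3 -W ignore e.py 506 -36
```

```text
25.6 [ 506.  -111.5  109.5] [-3.1415e+00 -1.0000e-04  1.5701e+00] [ 0.3 -2.  -1.9]
top {'+x': (np.float64(0.71), np.float64(64.9)), '+y': (np.float64(0.81), np.float64(64.4))}
  rect [506.7   8. ] [127.4  41. ] 0.71 256
scene {'+x': (np.float64(2.71), np.float64(63.5)), '+y': (np.float64(0.98), np.float64(70.5))}
  rect [504.6   8.1] [ 59.7 132.5] 89.17 309
```

send_rows(targets=[0.006,0.0002,0,0,0.014,0.0005,0,0,0.022,0.001,0,0,0.03,0.0013,0,0,0.038,0.0017,0,0,0.046,0.002,0,0,0.054,0.0024,0,0,0.062,0.0028,0,0,0.07,0.0032,0,0,0.076,0.0035,0,0])

```text
t: 26.95
ee_pos: [510.0, -35.8, 109.9]
tcp_rot: [3.141, 0.001, 1.57]
ft_force: [-0.8, -5.4, 3.9]
opening: 35.1
grasp_force: 2.5
```

```bash
python3 -W ignore e.py 509.5 40
```

```text
26.95 [510.  -35.8 109.9] [3.1409e+00 5.0000e-04 1.5703e+00] [-0.8 -5.4  3.9]
top {'+x': (np.float64(0.7), np.float64(67.5)), '-x': (np.float64(3.33), np.float64(-61.5)), '+y': (np.float64(-0.36), np.float64(62.3))}
  rect [511.   81.1] [131.4  43.8] 1.3 289
scene {'+x': (np.float64(1.86), np.float64(66.5)), '-x': (np.float64(8.54), np.float64(-59.2)), '+y': (np.float64(0.04), np.float64(72.8))}
  rect [509.   85.2] [134.3  60.2] 1.21 391
```

send_rows(targets=[0.005,0,0,0,0.011,0,0.0005,0,0.017,0,0.001,0,0.023,0,0.0013,0,0.029,0,0.0016,0,0.035,0,0.002,0,0.039,0,0.0022,0,0.043,0,0.0024,0,0.046,0,0.0025,0,0.046,0,0.0025,0])

```text
t: 28.3
ee_pos: [509.8, 10.4, 107.0]
tcp_rot: [3.141, -0.0, 1.57]
ft_force: [0.7, -3.3, 2.5]
opening: 35.1
grasp_force: 1.7
```

```bash
python3 -W ignore e.py 512 86
```

```text
28.3 [509.8  10.4 107. ] [ 3.1413e+00 -4.0000e-04  1.5702e+00] [ 0.7 -3.3  2.5]
top {'+x': (np.float64(0.69), np.float64(64.4)), '-x': (np.float64(0.71), np.float64(-63.2)), '+y': (np.float64(4.15), np.float64(62.1))}
  rect [512.1 123.6] [128.5  53.9] 1.62 286
scene {'+x': (np.float64(-0.62), np.float64(61.6)), '-x': (np.float64(2.36), np.float64(-66.2)), '+y': (np.float64(0.05), np.float64(72.0))}
  rect [509.2 124.2] [132.8  72.1] 1.15 438
```

send_rows(targets=[0.003,0,0,0,0.006,0,0,0,0.0085,0,0,0,0.0085,0,0,0])

```text
t: 28.9
ee_pos: [509.0, 19.1, 106.4]
tcp_rot: [-3.14, -0.001, 1.57]
ft_force: [0.2, -1.3, -0.3]
opening: 34.7
grasp_force: 0.5
```

send_rows(targets=[-0.01,0,0,0,-0.04,0,0,0,-0.06,0,-0.04,0,-0.1,0,-0.1,0,-0.15,0,-0.15,0,-0.2,0,-0.17,0,-0.24,0,-0.17,0,-0.24,0,-0.17,0])

```text
t: 29.9
ee_pos: [509.5, -224.8, 277.8]
tcp_rot: [3.14, 0.001, 1.566]
ft_force: [0.1, 0.2, 0.0]
opening: 34.4
grasp_force: 0.0
```

```bash
python3 -W ignore e.py 512 94
python3 - <<'E'
from h import *
from scipy.optimize import least_squares
for n in('top','scene'):
    p=np.load(n+'_l.npz')['p'];d=np.load(n+'_l.npz')['d'];cw=cam(n);c,W=cw
    hs=cv2.cvtColor(p,cv2.COLOR_RGB2HSV)
    v,u=np.mgrid[0:400,0:640];P=(np.stack([(u-c['cx'])/c['fx'],(v-c['cy'])/c['fy'],np.ones(u.shape)],-1)*d[...,None])@W[:3,:3].T+W[:3,3]
    # board plane from depth
    m=mask(p,(20,60,110),(32,255,255))>0;k=m&(abs(P[...,0]-512)<75)&(abs(P[...,1]-94)<75)&(P[...,2]>115)&(P[...,2]<145)
    A=np.c_[P[k][:,:2]-[512,94],np.ones(k.sum())];f=np.linalg.lstsq(A,P[k][:,2],rcond=None)[0];print(n,'board z',f[2].round(1),'tilt deg',np.degrees(f[:2]).round(2),k.sum())
    # mint mask outline of foot on the worktop, hull points far from centre
    g=(hs[...,0]>62)&(hs[...,0]<105)&(hs[...,1]>30)
    Wp=plane(cw,np.c_[u.ravel(),v.ravel()],4)[:,:2].reshape(400,640,2)
    E=[]
    for a in np.arange(-180,180,4):
        an=np.radians(a);rr=np.arange(60,125,1.);X=np.c_[512+rr*np.cos(an),94+rr*np.sin(an),np.full(len(rr),4),np.ones(len(rr))]
        Q=(np.linalg.inv(W)@X.T)[:3];uu=(c['fx']*Q[0]/Q[2]+c['cx']).round().astype(int);vv=(c['fy']*Q[1]/Q[2]+c['cy']).round().astype(int)
        s=g[vv,uu]
        if s.any():
            i=np.where(s)[0].max()
            if 80<rr[i]<105:E.append((a,rr[i],*X[i,:2]))
    E=np.array(E);q=least_squares(lambda q:np.hypot(E[:,2]-q[0],E[:,3]-q[1])-90,[512,94],loss='soft_l1',f_scale=1.5).x;print(n,'foot',q.round(1),len(E),E[:,0].min(),E[:,0].max(),np.std(np.hypot(E[:,2]-q[0],E[:,3]-q[1])-90).round(1))
E
python3 v.py pics/p2.png 250 130
```

```text
29.9 [ 509.5 -224.8  277.8] [3.1400e+00 9.0000e-04 1.5655e+00] [0.1 0.2 0. ]
top {'+x': (np.float64(-1.63), np.float64(62.5)), '-x': (np.float64(0.06), np.float64(-66.5)), '+y': (np.float64(0.69), np.float64(65.8)), '-y': (np.float64(-1.43), np.float64(-62.3))}
  rect [510.8  95. ] [131. 133.] 0.71 672
scene {'+x': (np.float64(0.44), np.float64(60.4)), '-x': (np.float64(0.29), np.float64(-69.1)), '+y': (np.float64(0.58), np.float64(73.1))}
  rect [507.6 102.2] [133.1 133. ] 0.44 567
top board z 130.1 tilt deg [-0.21  0.67] 617
top foot [514.5  92.6] 41 -180.0 176.0 2.4
scene board z 129.0 tilt deg [0.24 0.17] 563
scene foot [513.1  91.4] 70 -180.0 176.0 2.9
```

View pics/p2.png

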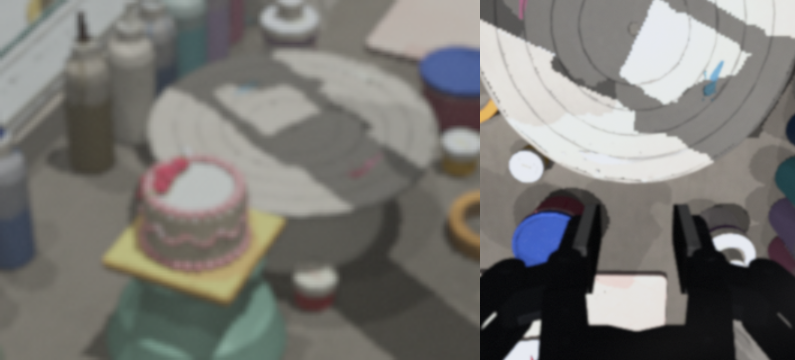

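The last picture shows the cake square and level on the pedestal, roses towards the shop, with a clear gap to the plate. I check the bottle once more and hand in.

Run:
```python
from h import *
Z=np.load('top_l.npz');c,W=cam('top');d=Z['d'];v,u=np.mgrid[0:400,0:640]
P=(np.stack([(u-c['cx'])/c['fx'],(v-c['cy'])/c['fy'],np.ones(u.shape)],-1)*d[...,None])@W[:3,:3].T+W[:3,3]
k=(np.hypot(P[...,0]-620,P[...,1]-310)<45)&(P[...,2]>100)&(d>0);print('bottle',np.percentile(P[k],[5,50,95],axis=0).round())
ok=np.percentile(P[k][:,2],95)>140
from plant import env
if ok: print(env.job_done())
```

```text
bottle [[598. 286. 112.]
 [615. 305. 130.]
 [638. 330. 168.]]
the job is handed in; nothing more can be done
None
```

I handed the job in at about 30 s: the cake is level on the pedestal alone, within about 3 mm of centre with its roses facing the shop, the pedestal is up against the turntable (felt as contact), and the green bottle stands upright to one side.

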